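# Set out the metalsmith's bench for planishing a copper bowl

## Task

Set out the bench for planishing: put the wide steel ring flat in the middle of the steel bench block and stand the domed stake upright in that ring, spigot down and fully seated, and set the copper bowl mouth up in the hollow of the oak block. Lay the hammer flat on the bench about midway between the two blocks and touching neither, parallel to the sides of the steel block, its mid-length level with the middle of that block, with the handle towards the robot and the head at the far end. Leave the narrow ring and the jar where they stand.

Things in the scene. Friction and masses are not known exactly. Their poses are not given: they have to be found in the camera images.
- steel_block: Flat bright steel bench block, 100 x 100 x 30 mm high, fixed to the bench. Origin: centre of its underside, on the bench (z = 0). Its x and y axes are parallel to its sides, z up; x points away from the robot, y to the robot's left, within 0.3 rad. It may stand left or right of the oak block.
- oak_block: Square wooden block, 110 x 110 x 50 mm high, fixed to the bench; in the middle of its top a round hollow, 54 mm across (lip a little wider), 8 mm deep, flat floor. Origin: centre of its underside, on the bench. Axes along its sides, x away from the robot, y to the robot's left within 0.3 rad. The blocks' centres are 0.29 to 0.38 m apart.
- wide_ring: The wider of two dark steel rings: 62 mm outside, 40 mm hole, 22 mm high, 0.22 to 0.39 kg, loose, lying flat on the bench. Origin: centre of its underside; z along its axis, up.
- narrow_ring: The narrower dark steel ring: 44 mm outside, 24 mm hole (the stake's spigot does not enter it), 22 mm high, loose. Not needed; must not be moved by more than 30 mm. Origin: centre of its underside, z up.
- stake: Bright steel mushroom-shaped stake, loose, standing on its spigot (30 mm diameter, 16 mm long); head 52 mm diameter, straight from 16 to 42 mm up, low dome to 52 mm; 0.31 to 0.55 kg. Origin: centre of the foot, z up. Seated in the wide ring its head rests on the ring's top, the foot 6 mm above the ring's underside; keep fingertips over 17 mm above the foot to clear the ring.
- bowl: Small copper bowl, mouth up, 62 mm outside at the rim, 30 mm high; straight from 17 mm up to the rim, below it narrows (46 mm at 8 mm up) to a flat foot of 28 mm; walls 3 mm; 0.07 to 0.12 kg, loose. Origin: centre of the foot, z up. In the oak hollow the foot is 42 mm above the bench; fingertips outside it must then be over 8 mm above the foot.
- hammer: Hammer lying flat, loose, 190 x 70 (head) x 24 mm: wooden handle 17 mm wide, top 23 mm above the bench; steel head 26 mm wide. Origin: on the bench under mid-length; x along the handle to the head, y across, z up. Balance point about 57 mm from the origin along +x; handle grippable from x = -90 to +55 mm. 0.2 to 0.34 kg. At the start +x points away from the robot within 0.4 rad.
- hammer_head (a point): Middle of the hammer's head, 77 mm from the hammer's origin along its x, 12 mm above the bench when it lies flat.
- jar: Amber glass jar with a steel lid, 56 mm diameter, 70 mm high, loose. Not needed; must not be moved by more than 30 mm. Origin: centre of its underside, z up.
Not all that is in view belongs to the job. Of the things shaped like the bowl, the copper one is meant.

How it is judged:
By the outcome, as a careful person would: the job done as asked, in the order asked, and still so for the second after the job is handed in, with the robot touching nothing.
It also fails if it takes over 112 s, if anything falls off the work surface, if the arm or the gripper's body presses on something with over 40 N, if the wrist force passes 120 N, or if a joint passes its speed limit or range.

## Robot

A 6-joint arm with a two-finger parallel gripper is mounted at the origin on the work surface. World frame = base frame: x ahead of the robot, y to its left, z up, the work surface at z = 0. Lengths are in m, angles in rad, forces in N, time in s.
With the tool pointing down it reaches from about 0.225 to 0.875 m from the base axis. Payload 3.4 kg.
Tool frame: the origin (TCP) lies at the very end of the fingers, on their centre line; the grasp point (between the pads) lies behind it (manip.grasp_offset is the z of the grasp point in the tool frame, in m); z points along the fingers, y is the line along which they close (so a half turn about z gives the same grasp; the last joint's range is limited). The gripper opens to 85 mm and grips with 20 to 120 N. Pads are 22 mm wide; open, the fingers measure 114 mm over their backs; the gripper's body (76 mm by 85 mm) begins 54 mm behind the grasp point. The pads swing forward as they close: fully open they stand 13 mm farther back than shut.
Start: joints at [-1.417, 0.276, 1.505, -0, 1.361, -0.121], TCP at [0.156, -0.553, 0.231] pointing down, gripper open.
Joint ranges: [-2.89, 2.89], [-0.75, 2.08], [0.22, 2.7], [-1.18, 4.32], [0.11, 2.71], [-2.7, 2.7]. Speed limits (rad/s): [2.57, 2.57, 3.14, 3.14, 3.14, 3.14].

## Interface

Orientations are given as a unit quaternion [w, x, y, z].
In Python, from rig import manip gives the robot as it stands.
- The arm moves only by the shell command python3 -m pendant 'ROWS' [FORCE]. ROWS is JSON, a list of rows, each an object of numbers: "dx", "dy", "dz": the shift along the tool's x, y, z in m; "rx", "ry", "rz": the turn, a rotation vector about the tool's x, y, z in degrees; "hand": the finger opening in m, from 0 to 0.0854. In form: [{"dx": .., "dy": .., "dz": .., "rx": .., "ry": .., "rz": .., "hand": ..}, ...]. A call has 1 to 12 rows; each row shifts and turns the commanded pose from where the row before left it, along the tool's axes as they then stand; what a row does not reach is not made up. A row lasts 1/12 s, in which the tool goes at most 41.7 mm and 7.16 degrees, less where a joint would pass 70% of its speed; a pose out of reach is approached as far as the arm can. A call is refused whole if a number of a shift passes 0.0417 or a number of a turn 7.16, either way. A call with a gripper value outside its range is refused whole. The fingers move at their own pace and stop on an object; FORCE is the grip in N (left out, the last holds). Time passes only in rows, so rows that do not move let the fingers close. It gives the time, the measured TCP pose, the force, the opening and the grip force at its end, in the units of the state.
- manip.get_state(): the state, without advancing time (a new reading comes with each control period).
- manip.get_image(name): name is "side" or "top"; returns a dict with "frame" (480x640x3 uint8, red, green, blue), "fx", "fy", "cx", "cy" (pixels), "distortion" ([k1, k2, p1, p2, k3] as OpenCV has them; the pictures are not rectified), "position" and "attitude" of the camera in the world. Camera axes: x right, y up, looking along -z (the intrinsics and any distortion apply to the point x, -y, -z); pixel columns grow to the right and rows downward; lengths in m; the calibration is good to about 2 mm. A picture is of the moment at which its call begins. There is no depth.
- manip.sign_off(): hands the job in; it is judged then, once.
The state is a dict: "clock": time; "qpos": joint angles; "qd": joint speeds; "effort": joint torques, N m; "position": TCP position; "ee_rot": TCP orientation; "contact_force": force on the tool from outside, world axes, zero at the start; "moment": the same for the moment, N m; "width": finger opening in m; "gripper_force": force on a finger pad.
Only numpy, scipy, OpenCV 4.12 (cv2) and the standard library are available. Lean on these libraries where they do the work, as an engineer would, in place of code of your own. Each camera call takes 0.05 s, during which the arm holds its last target. There are 200 camera calls.

## Working session

There is one attempt and no reset: what is moved stays moved. The work goes in short steps, Python scripts to look and compute and a shell command to move; the robot and the scene stay as the last step left them, time stands still between calls to the robot, and variables do not carry over. Pictures are saved under pics/ and viewed, at most 14 in all, crops included, and the job is handed in when it is done.

```bash
ls; mkdir -p pics
python3 - <<'E'
from rig import manip
import cv2
for n in ("top","side"):
    d=manip.get_image(n); cv2.imwrite(f"pics/{n}0.png",d["frame"][:,:,::-1])
    print({k:v for k,v in d.items() if k!="frame"})
print(manip.get_state(), manip.grasp_offset)
E
```

```text
pics
{'fx': 571.4172921414686, 'fy': 571.4172921414686, 'cx': 321.94036074065644, 'cy': 240.47711932435791, 'distortion': array([-0.01783595,  0.        ,  0.        ,  0.        ,  0.        ]), 'position': array([ 0.34142217, -0.02087208,  1.41281075]), 'attitude': array([-0.70312024, -0.04336267,  0.031694  ,  0.70903956])}
{'fx': 594.4613224775848, 'fy': 594.4613224775848, 'cx': 320.4969022830866, 'cy': 234.71917040050312, 'distortion': array([-0.00594441,  0.        ,  0.        ,  0.        ,  0.        ]), 'position': array([0.01409268, 0.61292587, 0.98825616]), 'attitude': array([-0.29667999, -0.10148305,  0.32299666,  0.89294756])}
{'clock': 0.1, 'qpos': array([-1.41697131e+00,  2.76544675e-01,  1.50601791e+00,  2.93568181e-05,
        1.36071386e+00, -1.21016136e-01]), 'qd': array([-2.89646146e-04, -1.63555662e-03, -4.74157730e-03, -1.51043585e-05,
       -2.15834758e-03,  3.53126723e-04]), 'effort': array([ 9.34191157e-04, -4.17699766e+01, -2.46404171e+01, -2.51892234e-04,
        5.75427388e-03, -1.68901416e-06]), 'position': array([ 0.15597374, -0.552944  ,  0.23051432]), 'ee_rot': array([-8.42017878e-04,  9.90572712e-01,  1.36985373e-01,  5.40964117e-07]), 'contact_force': array([7.18019293e-02, 1.26931672e+00, 1.15616130e-03]), 'moment': array([ 0.02139259, -0.07963039, -0.03429746]), 'gripper_force': 0.0, 'width': 0.0851686406633782} -0.0187
```

View pics/top0.png

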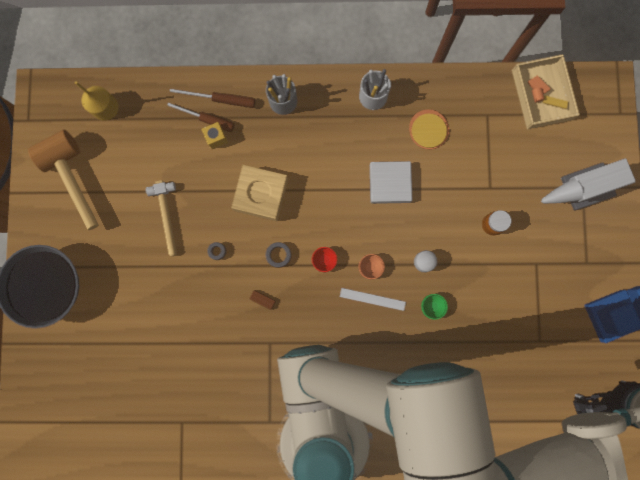

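View pics/side0.png

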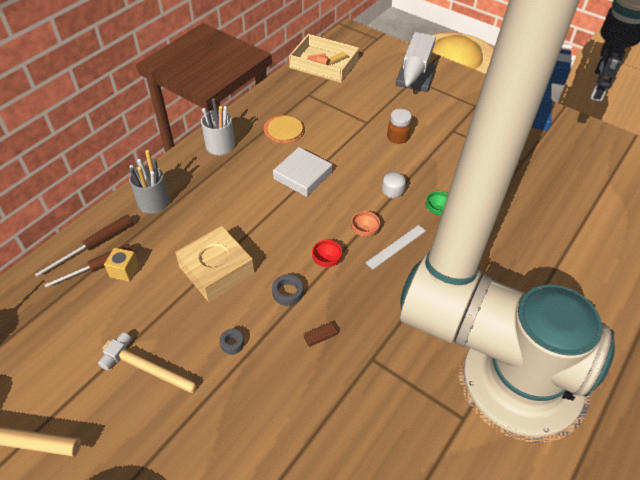

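Candidates (top-view pixels):
- **Bowl:** copper (372,266), chosen over red (325,259) and green (435,306).
- **Rings:** wide (278,254), narrow (217,251).
- **Stake:** (426,261). The jar is at (498,222).
- **Hammer:** steel-headed (165,215), not the mallet (65,170).
- **Blocks:** steel (391,182), not the strip (372,299); oak (260,191).

Next is a close crop to check these choices.

```bash
cat > h.py <<'E'
import numpy as np, cv2
from scipy.spatial.transform import Rotation as R
from rig import manip
def grab(n): return manip.get_image(n)
def ray(d,uv):
    K=np.array([[d["fx"],0,d["cx"]],[0,d["fy"],d["cy"]],[0,0,1]])
    p=cv2.undistortPoints(np.array(uv,float).reshape(-1,1,2),K,d["distortion"]).reshape(-1,2)
    w,x,y,z=d["attitude"]
    return R.from_quat([x,y,z,w]).apply(np.c_[p[:,0],-p[:,1],-np.ones(len(p))])
def plane(d,uv,z):
    r=ray(d,uv); return d["position"]+r*((z-d["position"][2])/r[:,2])[:,None]
def tri(a,ua,b,ub):
    ra,rb=ray(a,[ua])[0],ray(b,[ub])[0]
    s=np.linalg.lstsq(np.c_[ra,-rb],b["position"]-a["position"],rcond=None)[0]
    pa,pb=a["position"]+s[0]*ra,b["position"]+s[1]*rb
    return (pa+pb)/2,np.linalg.norm(pa-pb)
def project(d,P):
    w,x,y,z=d["attitude"]; q=R.from_quat([x,y,z,w]).inv().apply(np.atleast_2d(P)-d["position"])*[1,-1,-1]
    K=np.array([[d["fx"],0,d["cx"]],[0,d["fy"],d["cy"]],[0,0,1]])
    return cv2.projectPoints(q,np.zeros(3),np.zeros(3),K,d["distortion"])[0].reshape(-1,2)
E
python3 - <<'E'
from h import *
import pickle
t,s=grab("top"),grab("side"); pickle.dump((t,s),open("im0.pkl","wb"))
a=cv2.resize(t["frame"][155:315,140:460],None,fx=2.4,fy=2.4,interpolation=2)[:,:,::-1]
cv2.imwrite("pics/c0.png",a)
b=cv2.resize(s["frame"][130:400,90:450],None,fx=2.2,fy=2.2,interpolation=2)[:,:,::-1]
cv2.imwrite("pics/c1.png",b)
for d,pts in ((t,[(391,182),(280,190),(378,272),(287,262),(426,258),(165,230),(160,188),(330,220),(211,256),(400,220)]),(s,[(300,165),(235,250),(365,232),(297,290),(394,182),(160,370),(114,352),(250,330)])):
    h=cv2.cvtColor(d["frame"],cv2.COLOR_RGB2HSV); print([tuple(map(int,h[y,x])) for x,y in pts])
E
```

```text
[(10, 5, 168), (19, 106, 198), (10, 144, 179), (8, 39, 79), (20, 5, 164), (19, 106, 199), (20, 5, 164), (17, 138, 137), (0, 11, 92), (16, 128, 140)]
[(11, 16, 217), (18, 121, 228), (8, 153, 236), (5, 29, 104), (13, 10, 232), (20, 115, 243), (14, 13, 209), (15, 141, 172)]
```

View pics/c0.png

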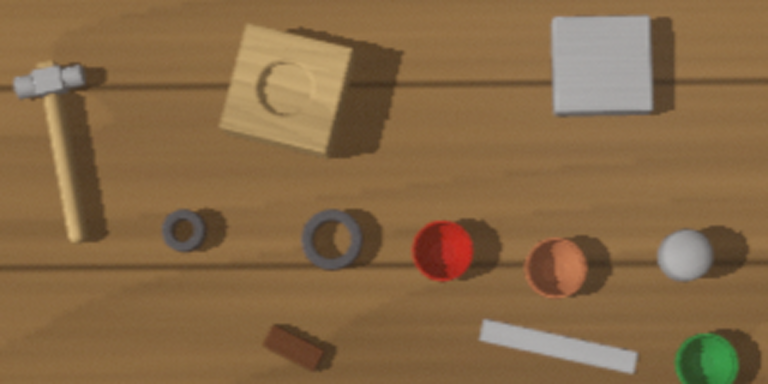

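View pics/c1.png

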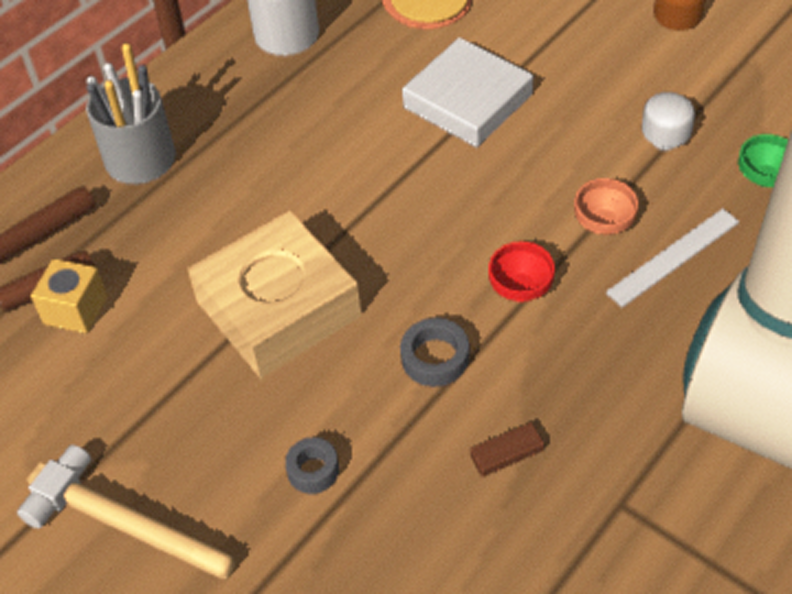

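The crops show the copper bowl (372,266), the wide ring left of the red bowl, the stake right of the copper bowl, and the hammer with its head at the far end. I'll measure from masks in both views next.

```bash
cat >> h.py <<'E'
RNG={"steel":((0,0,120),(179,50,255)),"dark":((0,0,30),(179,75,135)),"copper":((0,120,90),(12,255,255)),"oak":((17,60,168),(24,135,255))}
def blob(d,kind,seed,r=45,hsv=None):
    x,y=map(int,seed); h=cv2.cvtColor(d["frame"],cv2.COLOR_RGB2HSV); m=cv2.inRange(h,*RNG[kind] if hsv is None else hsv)
    k=np.zeros_like(m); cv2.circle(k,(x,y),r,255,-1); m&=k
    cs,_=cv2.findContours(m,cv2.RETR_EXTERNAL,cv2.CHAIN_APPROX_NONE)
    return max(cs,key=cv2.contourArea).reshape(-1,2)
def cen(c):
    m=cv2.moments(cv2.convexHull(c)); return np.array([m["m10"],m["m01"]])/m["m00"]
def rect(P):
    (x,y),(w,h),a=cv2.minAreaRect((P[:,:2]*1000).astype(np.float32)); return x,y,w,h,a
E
python3 - <<'E'
from h import *
import pickle
np.set_printoptions(precision=4,suppress=True)
t,s=pickle.load(open("im0.pkl","rb"))
J=[("wide","dark",(278,254),(288,290),18,22,.011),("narrow","dark",(217,251),(231,341),14,18,.011),("bowl","copper",(372,266),(366,224),18,20,.02),("stake","steel",(426,261),(394,185),16,17,.03)]
for n,k,a,b,ra,rb,z in J:
    ca,cb=blob(t,k,a,ra),blob(s,k,b,rb)
    P,e=tri(t,cen(ca),s,cen(cb))
    print(n,P,"gap",round(e,4),"top@z",plane(t,[cen(ca)],z)[0],"side@z",plane(s,[cen(cb)],z)[0],rect(plane(t,ca,z))[2:4])
for n,k,a,b,z,hs in [("steelblk","steel",(391,182),(303,163),.03,((0,0,192),(179,50,255))),("oak","oak",(260,191),(213,252),.05,((17,60,205),(24,135,255)))]:
    ca=blob(t,k,a,50); cb=blob(s,k,b,50,hs)
    print(n,rect(plane(t,ca,z)),rect(plane(s,cb,z)),"tri",tri(t,cen(ca),s,cen(cb)))
h=blob(t,"oak",(168,225),40); hd=blob(t,"steel",(160,188),22)
print("handle",rect(plane(t,h,.015)),"head",rect(plane(t,hd,.014)))
h2=blob(s,"oak",(158,368),50); hd2=blob(s,"steel",(117,351),25)
print("handle",rect(plane(s,h2,.015)),"head",rect(plane(s,hd2,.014)),tri(t,cen(h),s,cen(h2)),tri(t,cen(hd),s,cen(hd2)))
E
```

```text
wide [0.4569 0.1102 0.0099] gap 0.002 top@z [0.4576 0.1106 0.011 ] side@z [0.4555 0.1103 0.011 ] (59.28428268432617, 59.42940139770508)
narrow [0.4674 0.2632 0.0108] gap 0.0018 top@z [0.4681 0.2637 0.011 ] side@z [0.4664 0.2629 0.011 ] (42.34024429321289, 39.75267791748047)
bowl [ 0.4251 -0.1184  0.0208] gap 0.001 top@z [ 0.4256 -0.1182  0.02  ] side@z [ 0.425  -0.1192  0.02  ] (61.787654876708984, 62.28496170043945)
stake [ 0.4358 -0.2459  0.0303] gap 0.0017 top@z [ 0.4366 -0.2456  0.03  ] side@z [ 0.4352 -0.2466  0.03  ] (48.54043960571289, 48.470611572265625)
steelblk (633.3377075195312, -167.30453491210938, 99.95304107666016, 101.67459106445312, 0.9475144743919373) (626.7493286132812, -157.403076171875, 109.14351654052734, 116.6794662475586, 0.983284056186676) tri (array([ 0.6377, -0.169 ,  0.0132]), np.float64(0.0015768765871216701))
oak (608.7599487304688, 154.6488037109375, 109.69621276855469, 108.43329620361328, 75.72410583496094) (595.8577880859375, 162.92593383789062, 122.22579956054688, 135.60147094726562, 75.85834503173828) tri (array([0.6123, 0.1568, 0.0308]), np.float64(0.00019511011910691817))
handle (533.4506225585938, 391.48974609375, 153.6891632080078, 11.317172050476074, 12.02706241607666) head (626.9524536132812, 407.8752746582031, 25.002395629882812, 69.261962890625, 12.042654037475586)
handle (532.81689453125, 389.7716979980469, 156.843994140625, 17.78337287902832, 11.468854904174805) head (625.4764404296875, 407.6907958984375, 32.56982421875, 76.3089599609375, 19.961288452148438) (array([0.5307, 0.39  , 0.0163]), np.float64(0.00163376540625247)) (array([0.6271, 0.4083, 0.0099]), np.float64(0.001663746689657743))
```

```bash
python3 - <<'E'
from h import *
import pickle
np.set_printoptions(precision=4,suppress=True)
t,s=pickle.load(open("im0.pkl","rb"))
T=lambda x,y:(x/2.4+140,y/2.4+155)
S=lambda x,y:(x/2.2+90,y/2.2+130)
for n,a,b in [("st FL",(553,17),(404,90)),("st NR",(653,110),(532,87)),("st FR",(650,15),(462,40)),("oak FL",(247,25),(190,270)),("oak NR",(327,153),(358,285)),("oak FR",(352,50),(290,212))]: print(n,*tri(t,T(*a),s,S(*b)))
E
python3 -m pendant '[{"rz":5.25},{"rz":5.25},{"rz":5.25},{"dx":0.017,"dy":-0.037},{"dx":0.017,"dy":-0.037},{"dx":0.017,"dy":-0.037},{"dx":0.017,"dy":-0.037},{"dx":0.017,"dy":-0.037},{"dx":0.017,"dy":-0.037},{"dx":0.017,"dy":-0.037},{"dx":0.017,"dy":-0.037},{"dx":0.017,"dy":-0.037}]'
```

```text
st FL [ 0.6823 -0.121   0.024 ] 0.0035349215944947866
st NR [ 0.5888 -0.224   0.0032] 0.0008687293103960296
st FR [ 0.6839 -0.2216  0.0207] 0.004143163931823138
oak FL [0.6732 0.1928 0.0457] 0.0014633806193783362
oak NR [0.5416 0.1117 0.042 ] 0.00019223548745017543
oak FR [0.647  0.0862 0.0455] 0.0006809161381186136invalid input
```

```bash
python3 -m pendant '[{"dx":0,"dy":0,"dz":0,"rx":0,"ry":0,"rz":5.25,"hand":0.085},{"dx":0,"dy":0,"dz":0,"rx":0,"ry":0,"rz":5.25,"hand":0.085},{"dx":0,"dy":0,"dz":0,"rx":0,"ry":0,"rz":5.25,"hand":0.085}]' || python3 -m pendant --help
```

```text
clock: 0.45
position: [0.156, -0.5533, 0.231]
ee_rot: [-0.0, 1.0, -0.002, -0.0]
contact_force: [0.2, 0.5, -0.3]
width: 0.085
gripper_force: 0.0
```

```bash
python3 -m pendant '[{"dx":0.017,"dy":-0.037,"dz":0,"hand":0.085}]'; python3 -m pendant '[{"dx":0.017,"dy":-0.037,"dz":0,"rx":0,"ry":0,"rz":0,"hand":0.085},{"dx":0.017,"dy":-0.037,"dz":0,"rx":0,"ry":0,"rz":0,"hand":0.085},{"dx":0.017,"dy":-0.037,"dz":0,"rx":0,"ry":0,"rz":0,"hand":0.085},{"dx":0.017,"dy":-0.037,"dz":0,"rx":0,"ry":0,"rz":0,"hand":0.085},{"dx":0.017,"dy":-0.037,"dz":0,"rx":0,"ry":0,"rz":0,"hand":0.085},{"dx":0.017,"dy":-0.037,"dz":0,"rx":0,"ry":0,"rz":0,"hand":0.085},{"dx":0.017,"dy":-0.037,"dz":0,"rx":0,"ry":0,"rz":0,"hand":0.085},{"dx":0.017,"dy":-0.037,"dz":0,"rx":0,"ry":0,"rz":0,"hand":0.085},{"dx":0.017,"dy":-0.037,"dz":0,"rx":0,"ry":0,"rz":0,"hand":0.085}]'
```

```text
clock: 1.2
position: [0.3092, -0.2186, 0.2313]
ee_rot: [0.0, 1.0, -0.001, 0.0]
contact_force: [0.4, -0.0, -0.1]
width: 0.0853
gripper_force: 0.0invalid input
```

```bash
python3 -m pendant '[{"dx":0.0148,"dy":-0.0329,"dz":0.01,"rx":0,"ry":0,"rz":0,"hand":0.085},{"dx":0.0148,"dy":-0.0329,"dz":0.01,"rx":0,"ry":0,"rz":0,"hand":0.085},{"dx":0.0148,"dy":-0.0329,"dz":0.01,"rx":0,"ry":0,"rz":0,"hand":0.085},{"dx":0.0148,"dy":-0.0329,"dz":0.01,"rx":0,"ry":0,"rz":0,"hand":0.085},{"dx":0.0148,"dy":-0.0329,"dz":0.01,"rx":0,"ry":0,"rz":0,"hand":0.085},{"dx":0.0148,"dy":-0.0329,"dz":0.01,"rx":0,"ry":0,"rz":0,"hand":0.085},{"dx":0.0148,"dy":-0.0329,"dz":0.01,"rx":0,"ry":0,"rz":0,"hand":0.085},{"dx":0.0148,"dy":-0.0329,"dz":0.01,"rx":0,"ry":0,"rz":0,"hand":0.085},{"dx":0.0148,"dy":-0.0329,"dz":0.01,"rx":0,"ry":0,"rz":0,"hand":0.085},{"dx":0.0148,"dy":-0.0329,"dz":0.01,"rx":0,"ry":0,"rz":0,"hand":0.085},{"dx":0,"dy":0,"dz":0.035,"rx":0,"ry":0,"rz":0,"hand":0.085},{"dx":0,"dy":0,"dz":0.035,"rx":0,"ry":0,"rz":0,"hand":0.085}]'
python3 - <<'E'
from h import *
s=grab("side"); cv2.imwrite("pics/s1.png",cv2.resize(s["frame"][180:380,150:420],None,fx=2.4,fy=2.4)[:,:,::-1])
E
```

```text
clock: 2.2
position: [0.4597, 0.1108, 0.0614]
ee_rot: [-0.0, 1.0, 0.002, 0.003]
contact_force: [0.5, -0.2, -0.5]
width: 0.0851
gripper_force: 0.0
```

View pics/s1.png

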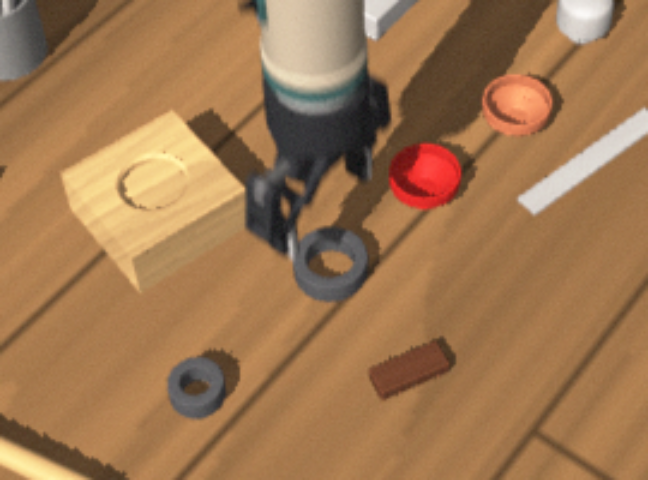

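The gripper straddles the wide ring, whose crop pixel is (332,262). It can descend.

```bash
python3 -m pendant '[{"dx":-0.002,"dy":0,"dz":0.02,"rx":0,"ry":0,"rz":0,"hand":0.085},{"dx":0,"dy":0,"dz":0.02,"rx":0,"ry":0,"rz":0,"hand":0.085},{"dx":0,"dy":0,"dz":0.012,"rx":0,"ry":0,"rz":0,"hand":0.085},{"dx":0,"dy":0,"dz":0.005,"rx":0,"ry":0,"rz":0,"hand":0.085},{"dx":0,"dy":0,"dz":0,"rx":0,"ry":0,"rz":0,"hand":0.085}]' 50; python3 -m pendant '[{"dx":0,"dy":0,"dz":0,"rx":0,"ry":0,"rz":0,"hand":0.05},{"dx":0,"dy":0,"dz":0,"rx":0,"ry":0,"rz":0,"hand":0.05},{"dx":0,"dy":0,"dz":0,"rx":0,"ry":0,"rz":0,"hand":0.05},{"dx":0,"dy":0,"dz":0,"rx":0,"ry":0,"rz":0,"hand":0.05},{"dx":0,"dy":0,"dz":0,"rx":0,"ry":0,"rz":0,"hand":0.05},{"dx":0,"dy":0,"dz":0,"rx":0,"ry":0,"rz":0,"hand":0.05}]' 50
```

```text
clock: 2.67
position: [0.4545, 0.1082, 0.0039]
ee_rot: [0.0, 1.0, -0.0, -0.001]
contact_force: [-0.5, -0.6, 0.0]
width: 0.0851
gripper_force: 0.0
clock: 3.17
position: [0.4563, 0.1088, 0.006]
ee_rot: [-0.0, 1.0, -0.0, 0.002]
contact_force: [-0.3, 1.5, 4.8]
width: 0.0589
gripper_force: 53.5
```

```bash
python3 -m pendant '[{"dx":0,"dy":0,"dz":-0.03,"rx":0,"ry":0,"rz":0,"hand":0.05},{"dx":0,"dy":0,"dz":-0.035,"rx":0,"ry":0,"rz":0,"hand":0.05},{"dx":0,"dy":0,"dz":-0.03,"rx":0,"ry":0,"rz":0,"hand":0.05},{"dx":0.0196,"dy":0.0307,"dz":0,"rx":0,"ry":0,"rz":0,"hand":0.05},{"dx":0.0196,"dy":0.0307,"dz":0,"rx":0,"ry":0,"rz":0,"hand":0.05},{"dx":0.0196,"dy":0.0307,"dz":0,"rx":0,"ry":0,"rz":0,"hand":0.05},{"dx":0.0196,"dy":0.0307,"dz":0,"rx":0,"ry":0,"rz":0,"hand":0.05},{"dx":0.0196,"dy":0.0307,"dz":0,"rx":0,"ry":0,"rz":0,"hand":0.05},{"dx":0.0196,"dy":0.0307,"dz":0,"rx":0,"ry":0,"rz":0,"hand":0.05},{"dx":0.0196,"dy":0.0307,"dz":0,"rx":0,"ry":0,"rz":0,"hand":0.05},{"dx":0.0196,"dy":0.0307,"dz":0,"rx":0,"ry":0,"rz":0,"hand":0.05},{"dx":0.0196,"dy":0.0307,"dz":0,"rx":0,"ry":0,"rz":0,"hand":0.05}]' 50; python3 -m pendant '[{"dx":0,"dy":0,"dz":0.02,"rx":0,"ry":0,"rz":0,"hand":0.05},{"dx":0,"dy":0,"dz":0.02,"rx":0,"ry":0,"rz":0,"hand":0.05},{"dx":0,"dy":0,"dz":0,"rx":0,"ry":0,"rz":0,"hand":0.05},{"dx":0,"dy":0,"dz":0,"rx":0,"ry":0,"rz":0,"hand":0.05}]' 50;  python3 - <<'E'
from h import *
s=grab("side"); cv2.imwrite("pics/s2.png",cv2.resize(s["frame"][80:260,220:440],None,fx=3,fy=3)[:,:,::-1])
E
```

```text
clock: 4.17
position: [0.6316, -0.1694, 0.0996]
ee_rot: [-0.0, 1.0, -0.0, -0.0]
contact_force: [1.3, 0.7, -2.9]
width: 0.0588
gripper_force: 58.5
clock: 4.5
position: [0.6298, -0.1674, 0.0582]
ee_rot: [-0.001, 1.0, -0.0, -0.002]
contact_force: [-0.7, 0.6, -2.9]
width: 0.0585
gripper_force: 58.4
```

View pics/s2.png

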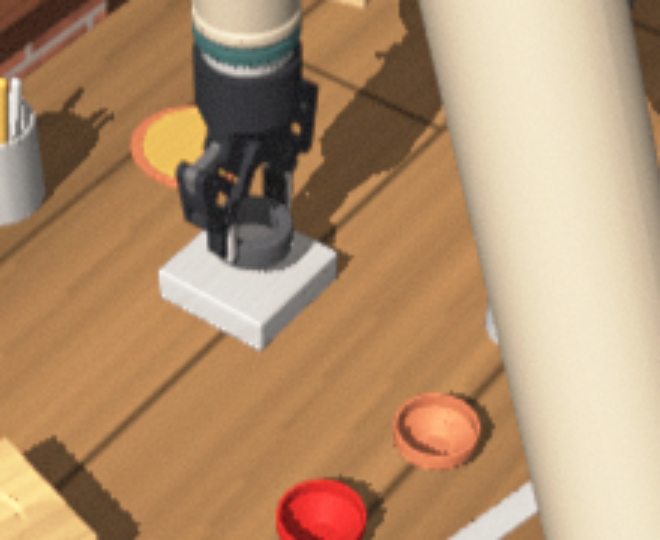

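The ring is held level above the steel block. I'll lower it gently until it touches.

```bash
python3 -m pendant '[{"dx":0.002,"dy":0,"dz":0.009,"rx":0,"ry":0,"rz":0,"hand":0.05},{"dx":0,"dy":0,"dz":0.007,"rx":0,"ry":0,"rz":0,"hand":0.05},{"dx":0,"dy":0,"dz":0.003,"rx":0,"ry":0,"rz":0,"hand":0.05},{"dx":0,"dy":0,"dz":0,"rx":0,"ry":0,"rz":0,"hand":0.05}]' 50; python3 -m pendant '[{"dx":0,"dy":0,"dz":0.002,"rx":0,"ry":0,"rz":0,"hand":0.05},{"dx":0,"dy":0,"dz":0,"rx":0,"ry":0,"rz":0,"hand":0.05}]' 50
```

```text
clock: 4.88
position: [0.6328, -0.1672, 0.0396]
ee_rot: [-0.0, 1.0, 0.0, -0.001]
contact_force: [-0.2, 0.9, -3.4]
width: 0.0589
gripper_force: 58.4
clock: 5.05
position: [0.6334, -0.1677, 0.0382]
ee_rot: [0.0, 1.0, 0.0, -0.0]
contact_force: [-0.0, 0.4, -3.2]
width: 0.0586
gripper_force: 58.5
```

```bash
python3 -m pendant '[{"dx":0,"dy":0,"dz":0.002,"rx":0,"ry":0,"rz":0,"hand":0.05},{"dx":0,"dy":0,"dz":0,"rx":0,"ry":0,"rz":0,"hand":0.05}]' 50;python3 -m pendant '[{"dx":0,"dy":0,"dz":0.0015,"rx":0,"ry":0,"rz":0,"hand":0.05},{"dx":0,"dy":0,"dz":0,"rx":0,"ry":0,"rz":0,"hand":0.05}]' 50
```

```text
clock: 5.22
position: [0.6335, -0.1678, 0.0362]
ee_rot: [0.0, 1.0, -0.0, 0.0]
contact_force: [-0.4, -0.6, -3.1]
width: 0.0592
gripper_force: 58.5
clock: 5.38
position: [0.6335, -0.1678, 0.0361]
ee_rot: [0.0, 1.0, -0.0, 0.0]
contact_force: [-2.0, 0.6, 3.1]
width: 0.0588
gripper_force: 59.2
```

Contact shows at TCP z = 0.036, which agrees with a 30 mm block top. I'll release the ring, look at it, and go to the stake.

```bash
python3 -m pendant '[{"dx":0,"dy":0,"dz":0,"rx":0,"ry":0,"rz":0,"hand":0.085},{"dx":0,"dy":0,"dz":0,"rx":0,"ry":0,"rz":0,"hand":0.085},{"dx":0,"dy":0,"dz":0,"rx":0,"ry":0,"rz":0,"hand":0.085},{"dx":0,"dy":0,"dz":0,"rx":0,"ry":0,"rz":0,"hand":0.085},{"dx":0,"dy":0,"dz":-0.03,"rx":0,"ry":0,"rz":0,"hand":0.085},{"dx":0,"dy":0,"dz":-0.035,"rx":0,"ry":0,"rz":0,"hand":0.085},{"dx":-0.033,"dy":0.013,"dz":-0.01,"rx":0,"ry":0,"rz":0,"hand":0.085},{"dx":-0.033,"dy":0.013,"dz":0,"rx":0,"ry":0,"rz":0,"hand":0.085},{"dx":-0.033,"dy":0.013,"dz":0,"rx":0,"ry":0,"rz":0,"hand":0.085},{"dx":-0.033,"dy":0.013,"dz":0,"rx":0,"ry":0,"rz":0,"hand":0.085},{"dx":-0.033,"dy":0.013,"dz":0,"rx":0,"ry":0,"rz":0,"hand":0.085},{"dx":-0.033,"dy":0.013,"dz":0,"rx":0,"ry":0,"rz":0,"hand":0.085}]' 50; python3 -m pendant '[{"dx":0,"dy":0,"dz":0.01,"rx":0,"ry":0,"rz":0,"hand":0.085},{"dx":0,"dy":0,"dz":0,"rx":0,"ry":0,"rz":0,"hand":0.085},{"dx":0,"dy":0,"dz":0,"rx":0,"ry":0,"rz":0,"hand":0.085}]' 50;  python3 - <<'E'
from h import *
np.set_printoptions(precision=4,suppress=True)
t=grab("top");s=grab("side")
rg=((0,0,30),(179,75,140))
u=project(t,[.633,-.168,.041])[0];v=project(s,[.633,-.168,.041])[0]
a,b=blob(t,"dark",u,18),blob(s,"dark",v,19)
print(u,v,tri(t,cen(a),s,cen(b)),plane(t,[cen(a)],.041),plane(s,[cen(b)],.041),rect(plane(t,a,.041)))
f=np.vstack([np.pad(cv2.resize(d["frame"][max(int(y)-45,0):int(y)+45,int(x)-60:int(x)+60],None,fx=3,fy=3),0) for d,(x,y) in ((t,u),(s,v))])
cv2.imwrite("pics/p3.png",f[:,:,::-1])
E
```

```text
clock: 6.38
position: [0.434, -0.2462, 0.11]
ee_rot: [0.0, 1.0, 0.0, 0.0]
contact_force: [-0.2, -0.5, 0.4]
width: 0.0853
gripper_force: 0.0
clock: 6.63
position: [0.4359, -0.2459, 0.0997]
ee_rot: [-0.0, 1.0, -0.0, 0.0]
contact_force: [-0.1, -0.2, -0.0]
width: 0.0854
gripper_force: 0.0
[390.9056 180.6004] [302.1491 163.0918] (array([ 0.6346, -0.1752,  0.0357]), np.float64(0.001216841654800299)) [[ 0.634  -0.1743  0.041 ]] [[ 0.6306 -0.1711  0.041 ]] (634.5016479492188, -174.29254150390625, 70.69679260253906, 64.5112075805664, 89.37251281738281)
```

View pics/p3.png

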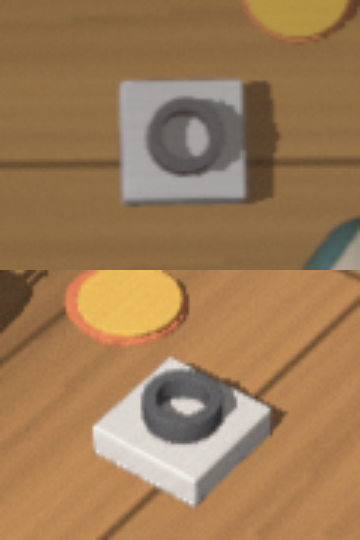

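The ring sits flat and centred on the steel block within about 1–2 mm (top crop ring (184,135), block (183,139), the difference being parallax). Now I'll grip the stake.

```bash
python3 -m pendant '[{"dx":0,"dy":0,"dz":0.03,"rx":0,"ry":0,"rz":0,"hand":0.085},{"dx":0,"dy":0,"dz":0.03,"rx":0,"ry":0,"rz":0,"hand":0.085},{"dx":0,"dy":0,"dz":0.015,"rx":0,"ry":0,"rz":0,"hand":0.085},{"dx":0,"dy":0,"dz":0.006,"rx":0,"ry":0,"rz":0,"hand":0.085},{"dx":0,"dy":0,"dz":0,"rx":0,"ry":0,"rz":0,"hand":0.04},{"dx":0,"dy":0,"dz":0,"rx":0,"ry":0,"rz":0,"hand":0.04},{"dx":0,"dy":0,"dz":0,"rx":0,"ry":0,"rz":0,"hand":0.04},{"dx":0,"dy":0,"dz":0,"rx":0,"ry":0,"rz":0,"hand":0.04},{"dx":0,"dy":0,"dz":0,"rx":0,"ry":0,"rz":0,"hand":0.04},{"dx":0,"dy":0,"dz":0,"rx":0,"ry":0,"rz":0,"hand":0.04},{"dx":0,"dy":0,"dz":0,"rx":0,"ry":0,"rz":0,"hand":0.04}]' 60; python3 -m pendant '[{"dx":0,"dy":0,"dz":-0.01,"rx":0,"ry":0,"rz":0,"hand":0.04},{"dx":0,"dy":0,"dz":-0.02,"rx":0,"ry":0,"rz":0,"hand":0.04},{"dx":0,"dy":0,"dz":-0.035,"rx":0,"ry":0,"rz":0,"hand":0.04},{"dx":0,"dy":0,"dz":-0.035,"rx":0,"ry":0,"rz":0,"hand":0.04},{"dx":0,"dy":0,"dz":0,"rx":0,"ry":0,"rz":0,"hand":0.04}]' 60
```

```text
clock: 7.65
position: [0.437, -0.2467, 0.0204]
ee_rot: [0.001, 1.0, -0.0, 0.002]
contact_force: [0.2, -0.1, 6.2]
width: 0.0499
gripper_force: 63.1
clock: 8.07
position: [0.439, -0.2484, 0.1249]
ee_rot: [0.004, 1.0, -0.0, 0.005]
contact_force: [2.1, -1.2, -2.0]
width: 0.0498
gripper_force: 63.6
```

```bash
python3 -m pendant '[{"dx":0.0324,"dy":-0.0134,"dz":0,"rx":0,"ry":0,"rz":0,"hand":0.04},{"dx":0.0324,"dy":-0.0134,"dz":0,"rx":0,"ry":0,"rz":0,"hand":0.04},{"dx":0.0324,"dy":-0.0134,"dz":0,"rx":0,"ry":0,"rz":0,"hand":0.04},{"dx":0.0324,"dy":-0.0134,"dz":0,"rx":0,"ry":0,"rz":0,"hand":0.04},{"dx":0.0324,"dy":-0.0134,"dz":0,"rx":0,"ry":0,"rz":0,"hand":0.04},{"dx":0.0324,"dy":-0.0134,"dz":0,"rx":0,"ry":0,"rz":0,"hand":0.04},{"dx":0,"dy":0,"dz":0.03,"rx":0,"ry":0,"rz":0,"hand":0.04},{"dx":0,"dy":0,"dz":0,"rx":0,"ry":0,"rz":0,"hand":0.04},{"dx":0,"dy":0,"dz":0,"rx":0,"ry":0,"rz":0,"hand":0.04},{"dx":0,"dy":0,"dz":0,"rx":0,"ry":0,"rz":0,"hand":0.04}]' 60
python3 - <<'E'
from h import *
s=grab("side"); cv2.imwrite("pics/s4.png",cv2.resize(s["frame"][90:210,240:380],None,fx=4,fy=4)[:,:,::-1])
E
```

```text
clock: 8.9
position: [0.629, -0.1654, 0.0884]
ee_rot: [-0.0, 1.0, -0.0, -0.001]
contact_force: [0.3, 0.2, -2.1]
width: 0.0498
gripper_force: 64.0
```

View pics/s4.png

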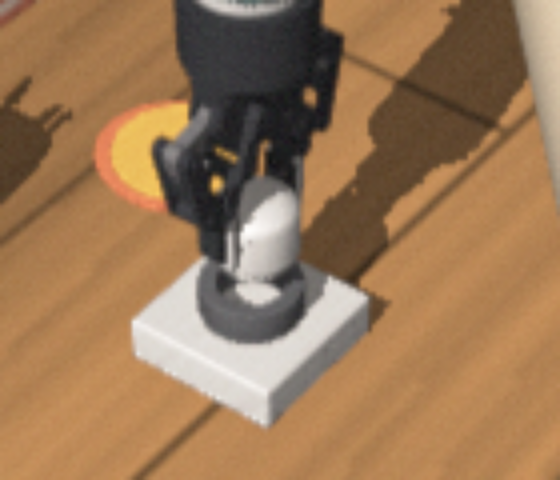

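The stake hangs upright over the ring, with its foot pointing at the hole. I'll correct a few millimetres and lower it.

```bash
python3 -m pendant '[{"dx":0.004,"dy":0.002,"dz":0,"rx":0,"ry":0,"rz":0,"hand":0.04},{"dx":0,"dy":0,"dz":0.01,"rx":0,"ry":0,"rz":0,"hand":0.04},{"dx":0,"dy":0,"dz":0.009,"rx":0,"ry":0,"rz":0,"hand":0.04},{"dx":0,"dy":0,"dz":0,"rx":0,"ry":0,"rz":0,"hand":0.04},{"dx":0,"dy":0,"dz":0,"rx":0,"ry":0,"rz":0,"hand":0.04}]' 60; python3 -m pendant '[{"dx":0,"dy":0,"dz":0.005,"rx":0,"ry":0,"rz":0,"hand":0.04},{"dx":0,"dy":0,"dz":0.004,"rx":0,"ry":0,"rz":0,"hand":0.04},{"dx":0,"dy":0,"dz":0,"rx":0,"ry":0,"rz":0,"hand":0.04}]' 60
```

```text
clock: 9.37
position: [0.6327, -0.1672, 0.0687]
ee_rot: [-0.0, 1.0, -0.0, -0.001]
contact_force: [0.4, 0.5, -2.1]
width: 0.0499
gripper_force: 64.0
clock: 9.62
position: [0.6333, -0.1672, 0.0598]
ee_rot: [-0.0, 1.0, -0.0, -0.001]
contact_force: [-1.5, 0.8, -4.3]
width: 0.0495
gripper_force: 64.0
```

```bash
python3 -m pendant '[{"dx":0,"dy":0,"dz":0.003,"rx":0,"ry":0,"rz":0,"hand":0.04},{"dx":0,"dy":0,"dz":0,"rx":0,"ry":0,"rz":0,"hand":0.04},{"dx":0,"dy":0,"dz":0,"rx":0,"ry":0,"rz":0,"hand":0.04}]' 60;python3 -m pendant '[{"dx":0,"dy":0,"dz":0.0015,"rx":0,"ry":0,"rz":0,"hand":0.04},{"dx":0,"dy":0,"dz":0,"rx":0,"ry":0,"rz":0,"hand":0.04},{"dx":0,"dy":0,"dz":0,"rx":0,"ry":0,"rz":0,"hand":0.04}]' 60
```

```text
clock: 9.87
position: [0.6338, -0.1674, 0.0577]
ee_rot: [-0.0, 1.0, -0.0, -0.0]
contact_force: [0.1, 0.7, -3.8]
width: 0.0494
gripper_force: 64.0
clock: 10.12
position: [0.6342, -0.1675, 0.0565]
ee_rot: [0.0, 1.0, -0.0, 0.0]
contact_force: [0.2, 0.1, -3.0]
width: 0.0496
gripper_force: 64.1
```

```bash
python3 -m pendant '[{"dx":0,"dy":0,"dz":0.0015,"rx":0,"ry":0,"rz":0,"hand":0.04},{"dx":0,"dy":0,"dz":0,"rx":0,"ry":0,"rz":0,"hand":0.04},{"dx":0,"dy":0,"dz":0,"rx":0,"ry":0,"rz":0,"hand":0.04}]' 60;python3 -m pendant '[{"dx":0,"dy":0,"dz":0.0015,"rx":0,"ry":0,"rz":0,"hand":0.04},{"dx":0,"dy":0,"dz":0,"rx":0,"ry":0,"rz":0,"hand":0.04},{"dx":0,"dy":0,"dz":0,"rx":0,"ry":0,"rz":0,"hand":0.04}]' 60
```

```text
clock: 10.37
position: [0.6341, -0.1675, 0.0565]
ee_rot: [0.0, 1.0, -0.0, 0.001]
contact_force: [-2.0, 1.3, 6.0]
width: 0.0498
gripper_force: 64.8
clock: 10.62
position: [0.6342, -0.1675, 0.0564]
ee_rot: [0.0, 1.0, 0.0, 0.001]
contact_force: [-4.4, 1.2, 12.7]
width: 0.0498
gripper_force: 65.6
```

It seats at TCP z 0.0565, as predicted (0.0555). I'll release it, check, and go over to the copper bowl.

```bash
python3 -m pendant '[{"dx":0,"dy":0,"dz":-0.002,"rx":0,"ry":0,"rz":0,"hand":0.085},{"dx":0,"dy":0,"dz":0,"rx":0,"ry":0,"rz":0,"hand":0.085},{"dx":0,"dy":0,"dz":0,"rx":0,"ry":0,"rz":0,"hand":0.085},{"dx":0,"dy":0,"dz":0,"rx":0,"ry":0,"rz":0,"hand":0.085},{"dx":0,"dy":0,"dz":-0.035,"rx":0,"ry":0,"rz":0,"hand":0.085},{"dx":0,"dy":0,"dz":-0.04,"rx":0,"ry":0,"rz":0,"hand":0.085},{"dx":-0.0348,"dy":-0.0082,"dz":0,"rx":0,"ry":0,"rz":0,"hand":0.085},{"dx":-0.0348,"dy":-0.0082,"dz":0,"rx":0,"ry":0,"rz":0,"hand":0.085},{"dx":-0.0348,"dy":-0.0082,"dz":0,"rx":0,"ry":0,"rz":0,"hand":0.085},{"dx":-0.0348,"dy":-0.0082,"dz":0,"rx":0,"ry":0,"rz":0,"hand":0.085},{"dx":-0.0348,"dy":-0.0082,"dz":0,"rx":0,"ry":0,"rz":0,"hand":0.085},{"dx":-0.0348,"dy":-0.0082,"dz":0,"rx":0,"ry":0,"rz":0,"hand":0.085}]' 60; python3 -m pendant '[{"dx":0,"dy":0,"dz":0.04,"rx":0,"ry":0,"rz":0,"hand":0.085},{"dx":0,"dy":0,"dz":0.02,"rx":0,"ry":0,"rz":0,"hand":0.085},{"dx":0,"dy":0,"dz":0,"rx":0,"ry":0,"rz":0,"hand":0.085},{"dx":0,"dy":0,"dz":0,"rx":0,"ry":0,"rz":0,"hand":0.085}]' 30
python3 - <<'E'
from h import *
t=grab("top");s=grab("side")
a=cv2.resize(s["frame"][90:270,240:440],None,fx=3.3,fy=3.3);b=cv2.resize(t["frame"][130:230,340:440],None,fx=1.4*2.4,fy=1.4*2.4)
o=np.zeros((600,800,3),np.uint8);o[:420,:464]=cv2.resize(a,(464,420));o[:336,464:800]=b
cv2.imwrite("pics/s5.png",o[:,:,::-1])
u=cen(blob(t,"steel",project(t,[.634,-.168,.065])[0],13,((0,0,195),(179,50,255))))
print(u,plane(t,[u],.075))
E
```

```text
clock: 11.62
position: [0.4233, -0.1177, 0.1299]
ee_rot: [-0.0, 1.0, 0.0, -0.0]
contact_force: [-1.1, -0.2, 0.9]
width: 0.0852
gripper_force: 0.0
clock: 11.95
position: [0.4246, -0.118, 0.0699]
ee_rot: [-0.0, 1.0, -0.0, -0.001]
contact_force: [0.9, 0.3, 0.3]
width: 0.0849
gripper_force: 0.0Traceback (most recent call last):
  File "<stdin>", line 6, in <module>
  File "h.py", line 26, in blob
    return max(cs,key=cv2.contourArea).reshape(-1,2)
           ~~~^^^^^^^^^^^^^^^^^^^^^^^^
ValueError: max() iterable argument is empty
```

View pics/s5.png

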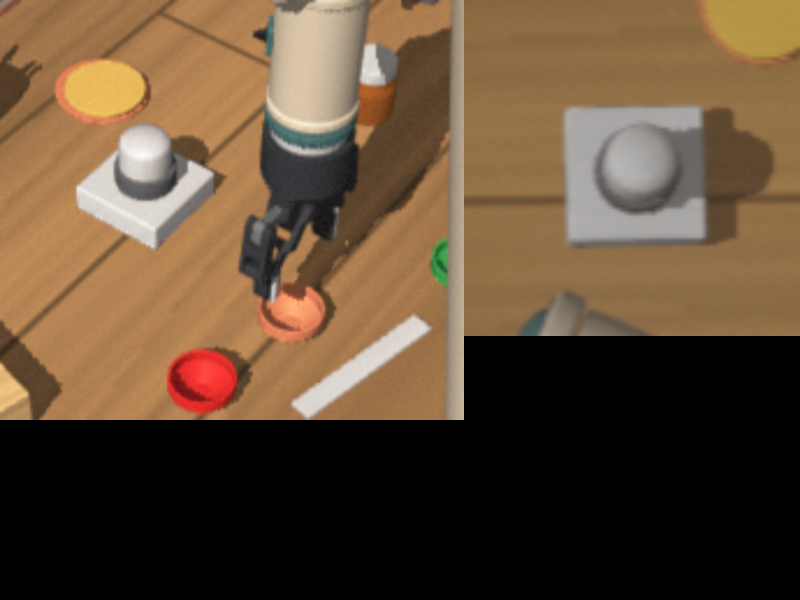

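The stake stands upright and seated in the ring (side crop (145,155), top crop (640,167)), centred on the block. The copper bowl is under the gripper at (292,312).

```bash
python3 -m pendant '[{"dx":0.0005,"dy":0,"dz":0.03,"rx":0,"ry":0,"rz":0,"hand":0.085},{"dx":0,"dy":0,"dz":0.02,"rx":0,"ry":0,"rz":0,"hand":0.085},{"dx":0,"dy":0,"dz":0.009,"rx":0,"ry":0,"rz":0,"hand":0.085},{"dx":0,"dy":0,"dz":0,"rx":0,"ry":0,"rz":0,"hand":0.085},{"dx":0,"dy":0,"dz":0,"rx":0,"ry":0,"rz":0,"hand":0.05},{"dx":0,"dy":0,"dz":0,"rx":0,"ry":0,"rz":0,"hand":0.05},{"dx":0,"dy":0,"dz":0,"rx":0,"ry":0,"rz":0,"hand":0.05},{"dx":0,"dy":0,"dz":0,"rx":0,"ry":0,"rz":0,"hand":0.05},{"dx":0,"dy":0,"dz":0,"rx":0,"ry":0,"rz":0,"hand":0.05},{"dx":0,"dy":0,"dz":0,"rx":0,"ry":0,"rz":0,"hand":0.05}]' 30; python3 -m pendant '[{"dx":0,"dy":0,"dz":-0.01,"rx":0,"ry":0,"rz":0,"hand":0.05},{"dx":0,"dy":0,"dz":-0.025,"rx":0,"ry":0,"rz":0,"hand":0.05},{"dx":0,"dy":0,"dz":-0.035,"rx":0,"ry":0,"rz":0,"hand":0.05},{"dx":0,"dy":0,"dz":-0.04,"rx":0,"ry":0,"rz":0,"hand":0.05},{"dx":0,"dy":0,"dz":0,"rx":0,"ry":0,"rz":0,"hand":0.05}]' 30
```

```text
clock: 12.88
position: [0.4271, -0.1187, 0.0129]
ee_rot: [0.001, 1.0, -0.0, 0.002]
contact_force: [0.1, 1.6, 6.0]
width: 0.0613
gripper_force: 32.0
clock: 13.3
position: [0.4306, -0.1204, 0.1284]
ee_rot: [0.003, 1.0, 0.0, 0.007]
contact_force: [1.6, -0.2, -0.6]
width: 0.0614
gripper_force: 33.4
```

```bash
python3 -m pendant '[{"dx":0.02,"dy":-0.0304,"dz":0,"rx":0,"ry":0,"rz":0,"hand":0.05},{"dx":0.02,"dy":-0.0304,"dz":0,"rx":0,"ry":0,"rz":0,"hand":0.05},{"dx":0.02,"dy":-0.0304,"dz":0,"rx":0,"ry":0,"rz":0,"hand":0.05},{"dx":0.02,"dy":-0.0304,"dz":0,"rx":0,"ry":0,"rz":0,"hand":0.05},{"dx":0.02,"dy":-0.0304,"dz":0,"rx":0,"ry":0,"rz":0,"hand":0.05},{"dx":0.02,"dy":-0.0304,"dz":0,"rx":0,"ry":0,"rz":0,"hand":0.05},{"dx":0.02,"dy":-0.0304,"dz":0,"rx":0,"ry":0,"rz":0,"hand":0.05},{"dx":0.02,"dy":-0.0304,"dz":0,"rx":0,"ry":0,"rz":0,"hand":0.05},{"dx":0.02,"dy":-0.0304,"dz":0,"rx":0,"ry":0,"rz":0,"hand":0.05},{"dx":0,"dy":0,"dz":0.03,"rx":0,"ry":0,"rz":0,"hand":0.05},{"dx":0,"dy":0,"dz":0,"rx":0,"ry":0,"rz":0,"hand":0.05},{"dx":0,"dy":0,"dz":0,"rx":0,"ry":0,"rz":0,"hand":0.05}]' 30
python3 - <<'E'
from h import *
import pickle
np.set_printoptions(precision=4,suppress=True)
t,s0=pickle.load(open("im0.pkl","rb"))
print(plane(t,[(259.6,191.7)],.05),plane(s0,[(273/2.2+90,277/2.2+130)],.05))
s=grab("side"); cv2.imwrite("pics/s6.png",cv2.resize(s["frame"][170:310,150:300],None,fx=4,fy=4)[:,:,::-1])
E
```

```text
clock: 14.3
position: [0.604, 0.1556, 0.0897]
ee_rot: [0.001, 1.0, 0.0, -0.002]
contact_force: [-0.5, -0.6, -0.9]
width: 0.0614
gripper_force: 33.6
[[0.6072 0.1515 0.05  ]] [[0.6041 0.1551 0.05  ]]
```

View pics/s6.png

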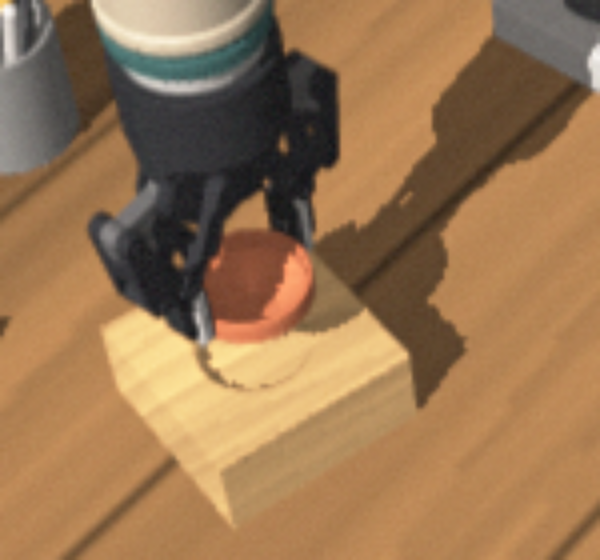

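The bowl is level above the hollow. I'll lower it.

```bash
python3 -m pendant '[{"dx":0.0025,"dy":0.0015,"dz":0.01,"rx":0,"ry":0,"rz":0,"hand":0.05},{"dx":0,"dy":0,"dz":0.01,"rx":0,"ry":0,"rz":0,"hand":0.05},{"dx":0,"dy":0,"dz":0.006,"rx":0,"ry":0,"rz":0,"hand":0.05},{"dx":0,"dy":0,"dz":0,"rx":0,"ry":0,"rz":0,"hand":0.05},{"dx":0,"dy":0,"dz":0,"rx":0,"ry":0,"rz":0,"hand":0.05}]' 30; python3 -m pendant '[{"dx":0,"dy":0,"dz":0.003,"rx":0,"ry":0,"rz":0,"hand":0.05},{"dx":0,"dy":0,"dz":0.002,"rx":0,"ry":0,"rz":0,"hand":0.05},{"dx":0,"dy":0,"dz":0,"rx":0,"ry":0,"rz":0,"hand":0.05}]' 30; python3 -m pendant '[{"dx":0,"dy":0,"dz":0.002,"rx":0,"ry":0,"rz":0,"hand":0.05},{"dx":0,"dy":0,"dz":0,"rx":0,"ry":0,"rz":0,"hand":0.05},{"dx":0,"dy":0,"dz":0,"rx":0,"ry":0,"rz":0,"hand":0.05}]' 30
```

```text
clock: 14.77
position: [0.6076, 0.1534, 0.0649]
ee_rot: [0.0, 1.0, -0.0, -0.001]
contact_force: [0.6, 0.6, -0.9]
width: 0.0609
gripper_force: 33.6
clock: 15.02
position: [0.6079, 0.1538, 0.0601]
ee_rot: [0.0, 1.0, -0.0, -0.0]
contact_force: [-0.7, -0.3, -1.5]
width: 0.0615
gripper_force: 33.6
clock: 15.27
position: [0.608, 0.1539, 0.0582]
ee_rot: [0.0, 1.0, 0.0, -0.0]
contact_force: [0.5, -0.7, -1.1]
width: 0.0613
gripper_force: 33.6
```

```bash
python3 -m pendant '[{"dx":0,"dy":0,"dz":0.002,"rx":0,"ry":0,"rz":0,"hand":0.05},{"dx":0,"dy":0,"dz":0,"rx":0,"ry":0,"rz":0,"hand":0.05},{"dx":0,"dy":0,"dz":0,"rx":0,"ry":0,"rz":0,"hand":0.05}]' 30; python3 -m pendant '[{"dx":0,"dy":0,"dz":0.0015,"rx":0,"ry":0,"rz":0,"hand":0.05},{"dx":0,"dy":0,"dz":0,"rx":0,"ry":0,"rz":0,"hand":0.05},{"dx":0,"dy":0,"dz":0,"rx":0,"ry":0,"rz":0,"hand":0.05}]' 30; python3 -m pendant '[{"dx":0,"dy":0,"dz":0.001,"rx":0,"ry":0,"rz":0,"hand":0.05},{"dx":0,"dy":0,"dz":0,"rx":0,"ry":0,"rz":0,"hand":0.05},{"dx":0,"dy":0,"dz":0,"rx":0,"ry":0,"rz":0,"hand":0.05}]' 30
```

```text
clock: 15.52
position: [0.608, 0.1539, 0.0561]
ee_rot: [0.0, 1.0, -0.0, -0.0]
contact_force: [0.7, -0.4, -1.6]
width: 0.0611
gripper_force: 33.6
clock: 15.77
position: [0.6083, 0.1539, 0.055]
ee_rot: [-0.0, 1.0, -0.0, 0.0]
contact_force: [0.4, 0.5, 0.4]
width: 0.0615
gripper_force: 33.7
clock: 16.02
position: [0.6083, 0.154, 0.0549]
ee_rot: [-0.0, 1.0, -0.0, 0.0]
contact_force: [-1.5, -0.6, 5.0]
width: 0.0614
gripper_force: 34.1
```

Touch is at TCP z 0.055, which fits a foot at about 42 mm. I'll release and move over the hammer, turning to its yaw.

```bash
python3 -m pendant '[{"dx":0,"dy":0,"dz":-0.001,"rx":0,"ry":0,"rz":0,"hand":0.085},{"dx":0,"dy":0,"dz":0,"rx":0,"ry":0,"rz":0,"hand":0.085},{"dx":0,"dy":0,"dz":0,"rx":0,"ry":0,"rz":0,"hand":0.085},{"dx":0,"dy":0,"dz":-0.03,"rx":0,"ry":0,"rz":0,"hand":0.085},{"dx":0,"dy":0,"dz":-0.03,"rx":0,"ry":0,"rz":0,"hand":0.085},{"dx":-0.0023,"dy":-0.0354,"dz":0,"rx":0,"ry":0,"rz":0,"hand":0.05},{"dx":-0.0023,"dy":-0.0354,"dz":0,"rx":0,"ry":0,"rz":0,"hand":0.05},{"dx":-0.0023,"dy":-0.0354,"dz":0,"rx":0,"ry":0,"rz":0,"hand":0.05},{"dx":-0.0023,"dy":-0.0354,"dz":0,"rx":0,"ry":0,"rz":0,"hand":0.05},{"dx":-0.0023,"dy":-0.0354,"dz":0,"rx":0,"ry":0,"rz":0,"hand":0.05},{"dx":-0.0023,"dy":-0.0354,"dz":0,"rx":0,"ry":0,"rz":0,"hand":0.05},{"dx":-0.0023,"dy":-0.0354,"dz":0,"rx":0,"ry":0,"rz":0,"hand":0.05}]' 50; python3 -m pendant '[{"dx":0,"dy":0,"dz":0.02,"rx":0,"ry":0,"rz":-5.9,"hand":0.05},{"dx":0,"dy":0,"dz":0.02,"rx":0,"ry":0,"rz":-5.9,"hand":0.05},{"dx":0,"dy":0,"dz":0,"rx":0,"ry":0,"rz":0,"hand":0.05},{"dx":0,"dy":0,"dz":0,"rx":0,"ry":0,"rz":0,"hand":0.05},{"dx":0,"dy":0,"dz":0,"rx":0,"ry":0,"rz":0,"hand":0.05}]' 50;python3 - <<'E'
from h import *
s=grab("side");t=grab("top")
a=cv2.resize(s["frame"][180:400,70:270],None,fx=2,fy=2);b=cv2.resize(t["frame"][160:270,130:290],None,fx=2.4,fy=2.4)
o=np.zeros((440,800,3),np.uint8);o[:,:400]=a;o[:264,400:784]=b
cv2.imwrite("pics/s7.png",o[:,:,::-1])
E
```

```text
clock: 17.02
position: [0.5916, 0.4034, 0.1144]
ee_rot: [0.0, 1.0, -0.0, -0.0]
contact_force: [1.0, -0.8, 0.5]
width: 0.05
gripper_force: 0.0
clock: 17.43
position: [0.5926, 0.4015, 0.0753]
ee_rot: [-0.0, 0.995, 0.101, 0.0]
contact_force: [0.4, 0.6, -0.0]
width: 0.05
gripper_force: 0.0
```

View pics/s7.png

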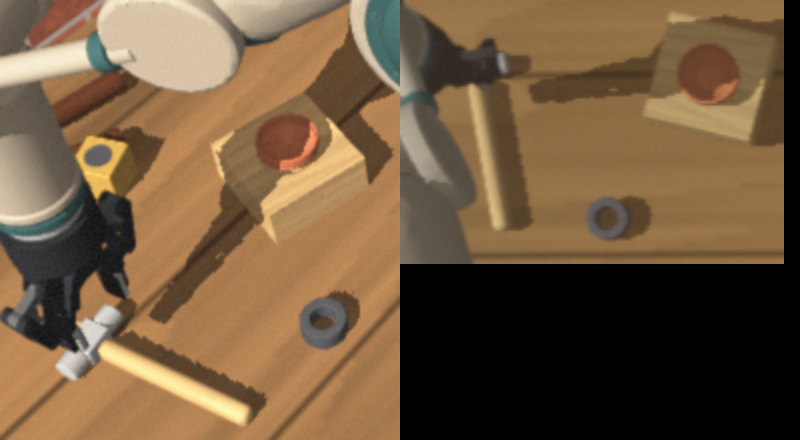

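The bowl sits in the hollow mouth up. The gripper lines up with the hammer handle just behind the head.

```bash
python3 -m pendant '[{"dx":0,"dy":0,"dz":0.03,"rx":0,"ry":0,"rz":0,"hand":0.05},{"dx":0,"dy":0,"dz":0.025,"rx":0,"ry":0,"rz":0,"hand":0.05},{"dx":0,"dy":0,"dz":0.012,"rx":0,"ry":0,"rz":0,"hand":0.05},{"dx":0,"dy":0,"dz":0.003,"rx":0,"ry":0,"rz":0,"hand":0.05},{"dx":0,"dy":0,"dz":0,"rx":0,"ry":0,"rz":0,"hand":0.05}]' 60; python3 -m pendant '[{"dx":0,"dy":0,"dz":0,"rx":0,"ry":0,"rz":0,"hand":0.0},{"dx":0,"dy":0,"dz":0,"rx":0,"ry":0,"rz":0,"hand":0.0},{"dx":0,"dy":0,"dz":0,"rx":0,"ry":0,"rz":0,"hand":0.0},{"dx":0,"dy":0,"dz":0,"rx":0,"ry":0,"rz":0,"hand":0.0},{"dx":0,"dy":0,"dz":0,"rx":0,"ry":0,"rz":0,"hand":0.0},{"dx":0,"dy":0,"dz":0,"rx":0,"ry":0,"rz":0,"hand":0.0}]' 60;  python3 -m pendant '[{"dx":0,"dy":0,"dz":-0.01,"rx":0,"ry":0,"rz":0,"hand":0.0},{"dx":0,"dy":0,"dz":-0.015,"rx":0,"ry":0,"rz":0,"hand":0.0},{"dx":0,"dy":0,"dz":0,"rx":0,"ry":0,"rz":0,"hand":0.0},{"dx":0,"dy":0,"dz":0,"rx":0,"ry":0,"rz":0,"hand":0.0}]' 60
```

```text
clock: 17.95
position: [0.5921, 0.4014, 0.0046]
ee_rot: [0.0, 0.995, 0.102, -0.0]
contact_force: [0.9, 0.0, -0.5]
width: 0.0501
gripper_force: 0.0
clock: 18.45
position: [0.5934, 0.402, 0.0069]
ee_rot: [-0.0, 0.995, 0.103, 0.002]
contact_force: [0.1, -1.6, 6.2]
width: 0.0159
gripper_force: 61.4
clock: 18.78
position: [0.5925, 0.4022, 0.0307]
ee_rot: [-0.0, 0.995, 0.103, 0.001]
contact_force: [-0.5, -0.2, -2.6]
width: 0.016
gripper_force: 60.5
```

```bash
python3 -m pendant '[{"dx":0,"dy":0,"dz":-0.04,"rx":0,"ry":0,"rz":5.4,"hand":0.0},{"dx":0,"dy":0,"dz":-0.04,"rx":0,"ry":0,"rz":5.4,"hand":0.0},{"dx":0,"dy":0,"dz":-0.03,"rx":0,"ry":0,"rz":0,"hand":0.0},{"dx":0,"dy":0,"dz":0,"rx":0,"ry":0,"rz":0,"hand":0.0}]' 60; python3 -m pendant '[{"dx":0.006,"dy":0.034,"dz":0,"rx":0,"ry":0,"rz":0,"hand":0.0},{"dx":0.006,"dy":0.034,"dz":0,"rx":0,"ry":0,"rz":0,"hand":0.0},{"dx":0.006,"dy":0.034,"dz":0,"rx":0,"ry":0,"rz":0,"hand":0.0},{"dx":0.006,"dy":0.034,"dz":0,"rx":0,"ry":0,"rz":0,"hand":0.0},{"dx":0.006,"dy":0.034,"dz":0,"rx":0,"ry":0,"rz":0,"hand":0.0},{"dx":0.006,"dy":0.034,"dz":0,"rx":0,"ry":0,"rz":0,"hand":0.0},{"dx":0.006,"dy":0.034,"dz":0,"rx":0,"ry":0,"rz":0,"hand":0.0},{"dx":0.006,"dy":0.034,"dz":0,"rx":0,"ry":0,"rz":0,"hand":0.0},{"dx":0.006,"dy":0.034,"dz":0,"rx":0,"ry":0,"rz":0,"hand":0.0},{"dx":0.006,"dy":0.034,"dz":0,"rx":0,"ry":0,"rz":0,"hand":0.0},{"dx":0.006,"dy":0.034,"dz":0,"rx":0,"ry":0,"rz":0,"hand":0.0},{"dx":0.006,"dy":0.034,"dz":0,"rx":0,"ry":0,"rz":0,"hand":0.0}]' 60; python3 -m pendant '[{"dx":0,"dy":0,"dz":0.03,"rx":0,"ry":0,"rz":0,"hand":0.0},{"dx":0,"dy":0,"dz":0.03,"rx":0,"ry":0,"rz":0,"hand":0.0},{"dx":0,"dy":0,"dz":0,"rx":0,"ry":0,"rz":0,"hand":0.0},{"dx":0,"dy":0,"dz":0,"rx":0,"ry":0,"rz":0,"hand":0.0},{"dx":0,"dy":0,"dz":0,"rx":0,"ry":0,"rz":0,"hand":0.0}]' 60;python3 - <<'E'
from h import *
s=grab("side");t=grab("top")
a=cv2.resize(s["frame"][80:300,150:370],None,fx=1.8,fy=1.8);b=cv2.resize(t["frame"][130:270,230:430],None,fx=2,fy=2)
o=np.zeros((396,800,3),np.uint8);o[:,:396]=a;o[:280,400:800]=b
cv2.imwrite("pics/s8.png",o[:,:,::-1])
E
```

```text
clock: 19.12
position: [0.5955, 0.4038, 0.1471]
ee_rot: [-0.003, 1.0, 0.009, 0.006]
contact_force: [1.1, 0.1, -1.9]
width: 0.0154
gripper_force: 60.6
clock: 20.12
position: [0.6701, -0.0065, 0.1379]
ee_rot: [-0.0, 1.0, 0.009, -0.002]
contact_force: [0.4, 0.0, -2.2]
width: 0.0154
gripper_force: 60.4
clock: 20.53
position: [0.6714, -0.0046, 0.08]
ee_rot: [0.0, 1.0, 0.009, 0.0]
contact_force: [-0.2, 0.9, -1.7]
width: 0.0157
gripper_force: 60.5
```

View pics/s8.png

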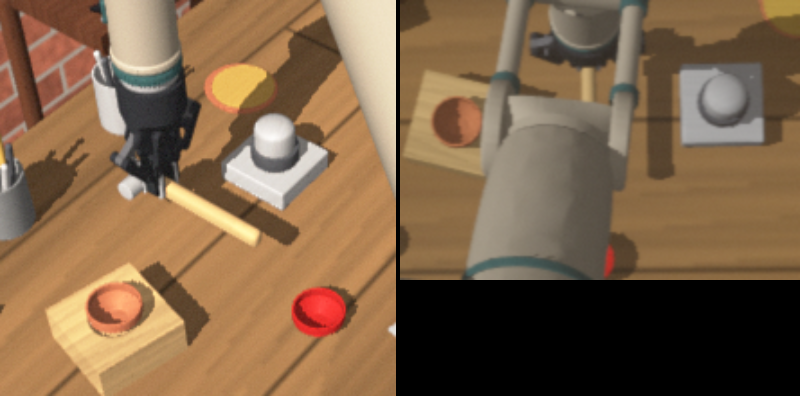

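The hammer hangs level between the blocks, head away from the robot. I'll lower it to contact.

```bash
python3 -m pendant '[{"dx":0.0005,"dy":0.0015,"dz":0.03,"rx":0,"ry":0,"rz":0,"hand":0.0},{"dx":0,"dy":0,"dz":0.025,"rx":0,"ry":0,"rz":0,"hand":0.0},{"dx":0,"dy":0,"dz":0.012,"rx":0,"ry":0,"rz":0,"hand":0.0},{"dx":0,"dy":0,"dz":0,"rx":0,"ry":0,"rz":0,"hand":0.0},{"dx":0,"dy":0,"dz":0,"rx":0,"ry":0,"rz":0,"hand":0.0}]' 60; python3 -m pendant '[{"dx":0,"dy":0,"dz":0.003,"rx":0,"ry":0,"rz":0,"hand":0.0},{"dx":0,"dy":0,"dz":0.002,"rx":0,"ry":0,"rz":0,"hand":0.0},{"dx":0,"dy":0,"dz":0,"rx":0,"ry":0,"rz":0,"hand":0.0},{"dx":0,"dy":0,"dz":0,"rx":0,"ry":0,"rz":0,"hand":0.0}]' 60;python3 -m pendant '[{"dx":0,"dy":0,"dz":0.0015,"rx":0,"ry":0,"rz":0,"hand":0.0},{"dx":0,"dy":0,"dz":0,"rx":0,"ry":0,"rz":0,"hand":0.0},{"dx":0,"dy":0,"dz":0,"rx":0,"ry":0,"rz":0,"hand":0.0}]' 60
```

```text
clock: 21.05
position: [0.6721, -0.0062, 0.0134]
ee_rot: [0.0, 1.0, 0.009, 0.0]
contact_force: [0.5, 0.8, -1.4]
width: 0.0153
gripper_force: 60.4
clock: 21.38
position: [0.6721, -0.0065, 0.0086]
ee_rot: [0.0, 1.0, 0.009, 0.001]
contact_force: [-0.7, 0.2, -2.6]
width: 0.0155
gripper_force: 60.4
clock: 21.63
position: [0.6722, -0.0066, 0.0069]
ee_rot: [0.0, 1.0, 0.009, 0.001]
contact_force: [-0.6, 0.5, 0.4]
width: 0.0154
gripper_force: 60.9
```

```bash
python3 -m pendant '[{"dx":0,"dy":0,"dz":0,"rx":0,"ry":0,"rz":0,"hand":0.05},{"dx":0,"dy":0,"dz":0,"rx":0,"ry":0,"rz":0,"hand":0.05},{"dx":0,"dy":0,"dz":0,"rx":0,"ry":0,"rz":0,"hand":0.05},{"dx":0,"dy":0,"dz":-0.03,"rx":0,"ry":0,"rz":0,"hand":0.05},{"dx":0,"dy":0,"dz":-0.04,"rx":0,"ry":0,"rz":0,"hand":0.05},{"dx":0,"dy":0,"dz":-0.04,"rx":0,"ry":0,"rz":0,"hand":0.05},{"dx":0,"dy":0,"dz":-0.04,"rx":0,"ry":0,"rz":0,"hand":0.05},{"dx":0,"dy":0,"dz":-0.04,"rx":0,"ry":0,"rz":0,"hand":0.05},{"dx":-0.02,"dy":0.035,"dz":0,"rx":0,"ry":0,"rz":0,"hand":0.05},{"dx":-0.02,"dy":0.035,"dz":0,"rx":0,"ry":0,"rz":0,"hand":0.05},{"dx":-0.02,"dy":0.035,"dz":0,"rx":0,"ry":0,"rz":0,"hand":0.05},{"dx":-0.02,"dy":0.035,"dz":0,"rx":0,"ry":0,"rz":0,"hand":0.05}]'; python3 -m pendant '[{"dx":-0.03,"dy":0.028,"dz":0,"rx":0,"ry":0,"rz":0,"hand":0.05},{"dx":-0.03,"dy":0.028,"dz":0,"rx":0,"ry":0,"rz":0,"hand":0.05},{"dx":-0.03,"dy":0.028,"dz":0,"rx":0,"ry":0,"rz":0,"hand":0.05},{"dx":-0.03,"dy":0.028,"dz":0,"rx":0,"ry":0,"rz":0,"hand":0.05},{"dx":-0.03,"dy":0.028,"dz":0,"rx":0,"ry":0,"rz":0,"hand":0.05},{"dx":-0.03,"dy":0.028,"dz":0,"rx":0,"ry":0,"rz":0,"hand":0.05},{"dx":-0.03,"dy":0.028,"dz":0,"rx":0,"ry":0,"rz":0,"hand":0.05},{"dx":-0.03,"dy":0.028,"dz":0,"rx":0,"ry":0,"rz":0,"hand":0.05},{"dx":-0.03,"dy":0.028,"dz":0,"rx":0,"ry":0,"rz":0,"hand":0.05},{"dx":0,"dy":0.03,"dz":0,"rx":0,"ry":0,"rz":0,"hand":0.05}]'
python3 - <<'E'
from h import *
s=grab("side");t=grab("top")
a=cv2.resize(s["frame"][80:380,150:430],(448,480));b=cv2.resize(t["frame"][130:290,200:520],None,fx=2.5,fy=2.5)
cv2.imwrite("pics/t9.png",b[:,:,::-1])
u,v=project(t,[.6,-.009,.02])[0]; h=blob(t,"oak",(u,v),38); w=project(t,[.707,-.005,.014])[0]; hd=blob(t,"steel",w,22)
print("handle",rect(plane(t,h,.015)),"head",rect(plane(t,hd,.014)))
h2=blob(s,"oak",project(s,[.6,-.008,.02])[0],40); hd2=blob(s,"steel",project(s,[.707,-.005,.014])[0],25)
print("side handle",rect(plane(s,h2,.015)),"head",rect(plane(s,hd2,.014)),tri(t,cen(h),s,cen(h2)))
sb=blob(t,"steel",project(t,[.633,-.168,.03])[0],50);print("steel",rect(plane(t,sb,.03)))
E
```

```text
clock: 22.63
position: [0.5931, -0.1488, 0.1968]
ee_rot: [0.0, 1.0, 0.009, 0.0]
contact_force: [0.4, -0.8, 0.0]
width: 0.0499
gripper_force: 0.0
clock: 23.47
position: [0.3236, -0.4345, 0.1966]
ee_rot: [-0.001, 1.0, 0.007, -0.002]
contact_force: [1.1, 0.6, 0.7]
width: 0.0498
gripper_force: 0.0
handle (610.7376708984375, -4.359737396240234, 9.96389102935791, 153.74949645996094, 89.57051849365234) head (705.8040771484375, -6.331348419189453, 67.60882568359375, 25.58531379699707, 89.69316864013672)
side handle (609.6349487304688, -4.784141540527344, 160.4966278076172, 22.87527084350586, 0.13276198506355286) head (703.396728515625, -5.4625091552734375, 33.61279296875, 82.09268188476562, 9.66177749633789) (array([ 0.60816121, -0.00480682,  0.01440276]), np.float64(0.002133465944565214))
steel (633.3718872070312, -167.21090698242188, 99.95046997070312, 101.54944610595703, 0.9911742806434631)
```

View pics/t9.png

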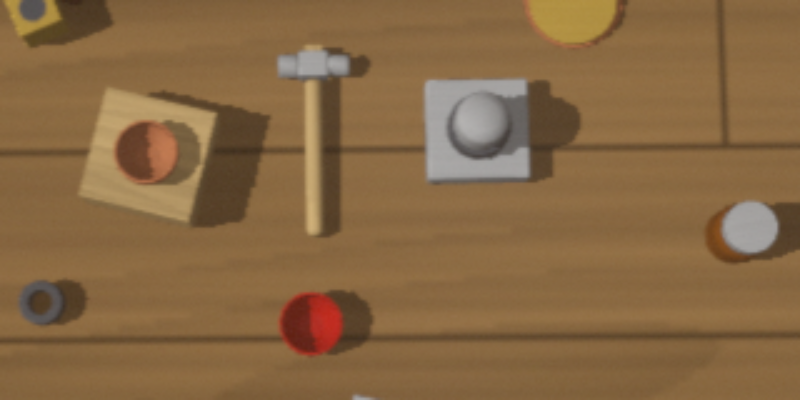

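The hammer lies between the blocks at crop (313,140), about 1.4° off the block's sides and 2 mm off its middle. The bowl is in the hollow at (147,152), the stake is seated at (479,125), and the narrow ring and jar have not moved. I'm handing in.

```bash
python3 -c "from rig import manip; print(manip.sign_off())"
```

```text
the job is handed in; nothing more can be done
None
```

The job is done and handed in at about 24 s on the clock: ring and stake seated on the steel block, bowl in the oak hollow, hammer laid between the blocks about 1.4° off parallel, and the narrow ring and jar left where they stood.

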